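Verify a laser-marked battery pack with a contact code reader

TASK

Check the laser mark on the battery pack with the orange band: take the yellow code reader out of its stand, set its red spring nose squarely on the middle of the pack's white code patch, press gently (about 6 newtons, so that the nose gives) and hold it steady there for a good second. Then lower the reader fully home in its stand, upright, before you let go of it. Never press harder than 15 newtons on the pack, do not touch the blue-banded pack or its fixture, and leave everything else on the table where it is.

Things in the scene. Friction and masses are not known exactly. Their poses are not given: they have to be found in the camera images.
- reader: Cordless contact code reader, 180 mm long, 0.25 kg, standing nose down in its stand. Origin: centre of the unpressed nose face, its lowest point; z runs up its axis. Along z in mm: red nose 31 across, 0-12; black barrel 34 across, 12-60; rubber collar 66 across, 60-66; yellow head 46 (x) by 42 (y), 66-100; yellow grip 36 (x) by 30 (y), 100-180. Reads within 8 degrees of square.
- reader_nose_face (a point): Middle of the reader's spring nose face, z up the reader's axis. The nose slides in by at most 6 mm: it starts to give at 1.5 N, takes 1.5 N more per mm and 10.5 N when fully in, then it is hard.
- reader_grip (a point): Point on the reader's axis in its yellow grip where it is best held, 145 mm above the nose face; axes as the reader's. The grip is 30 mm wide along y.
- stand: Reader stand, fixed: steel disc 110 mm across and 10 mm high with an aluminium tube on it, 58 mm outside, 48 mm inside, open at the top at 75 mm. The reader's collar rests on the tube's rim, so the reader's origin is then 15 mm above the table on the stand's axis. Origin: centre of the underside; z up.
- orange: Fixed clamping fixture that holds the pack with the orange band, aluminium base 150 (x) by 120 (y) by 12 mm, about 145 mm high at its far edge. Origin: centre of the base's underside, z up, x pointing away from the robot's side; the nest and the pack on it belong to it.
- orange_face (a point): Nominal middle of the upper face (104 by 84 mm, grey, sloping 35 degrees down to the fixture's -x side) of the orange-banded pack, about 100 mm high. z: outward normal of the face, x up the slope. The white code patch, 42 mm square, is centred on this z axis. Packs differ in thickness: the real face stands 0 to 12 mm above this point along z.
- blue: Identical fixed fixture with the unmarked pack with the blue band; not to be touched. Origin: centre of the base's underside, z up. Which fixture stands left or right changes.
- label_roll: White roll of labels lying flat, 90 mm across, 40 mm hole, 40 mm high; bystander. Origin: centre of the underside.
- screwdriver: Screwdriver lying on the table, 180 mm long along its x; bystander. Origin: centre of the underside.
- cleaner: White cleaner bottle, 64 mm across, 170 mm high, red cap; bystander. Origin: centre of the underside.
- spare_pack: Spare battery pack with a green band lying on the table, 104 by 84 by 42 mm; bystander. Origin: centre of the underside.
- mug: White mug, 80 mm across, 90 mm high; bystander. Origin: centre of the underside.
- jar: Amber jar with a black lid, 70 mm across, 90 mm high; bystander. Origin: centre of the underside.
Not all that is in view belongs to the job. Of the things that look like the reader, the largest one is meant.

How it is judged:
By the outcome, as a careful person would: the job done as asked, in the order asked, and still so for the second after the job is handed in, with the robot touching nothing.
It also fails if it takes over 54 s, if anything falls off the work surface, if the arm or the gripper's body presses on something with over 40 N, if the wrist force passes 120 N, or if a joint passes its speed limit or range.

ROBOT

A 6-joint arm with a two-finger parallel gripper is mounted at the origin on the work surface. World frame = base frame: x ahead of the robot, y to its left, z up, the work surface at z = 0. Lengths are in m, angles in rad, forces in N, time in s.
With the tool pointing down it reaches from about 0.3 to 0.875 m from the base axis. Payload 6.4 kg.
Tool frame: the origin (TCP) lies at the very end of the fingers, on their centre line; the grasp point (between the pads) lies 19 mm behind it; z points along the fingers, y is the line along which they close (so a half turn about z gives the same grasp; the last joint's range is limited). The gripper opens to 85 mm and grips with 20 to 120 N. Pads are 22 mm wide; open, the fingers measure 114 mm over their backs; the gripper's body (76 mm by 85 mm) begins 54 mm behind the grasp point. The pads swing forward as they close: fully open they stand 13 mm farther back than shut.
Start: joints at [1.142, 0.181, 1.607, -0, 1.354, -0.206], TCP at [0.127, 0.561, 0.231] pointing down, gripper open.
Joint ranges: [-2.99, 2.99], [-0.89, 2.07], [0.3, 2.58], [-1.14, 4.28], [0, 2.63], [-3.12, 3.12]. Speed limits (rad/s): [2.57, 2.57, 3.01, 3.14, 3.14, 3.14].

INTERFACE

Orientations are given as a unit quaternion [w, x, y, z].
In Python, from bench import telemetry, camera, ctrl, spotter gives the robot as it stands.
- The arm moves only by the tool send_rows, never from a script. Its argument "series" is a list of rows, each a list of 3 entries, a list of its own where there are three numbers: the turn, a rotation vector about the world's x, y, z in degrees, then the shift along the world's x, y, z in mm, then the closure, from -1 (fully open) to 1 (shut), so that 0 is half open. In form: [[[rx, ry, rz], [dx, dy, dz], gripper], ...]. A call has 1 to 10 rows; each row is the pose to reach, as a shift and turn from the pose commanded when the call began; what a row does not reach only later rows make up. A row lasts 1/8 s, in which the tool goes at most 62.5 mm and 10.7 degrees, less where a joint would pass 70% of its speed; a pose out of reach is approached as far as the arm can. A call with a gripper value outside its range is refused whole. The fingers move at their own pace and stop on an object; the grip force is fixed at half the most. Time passes only in rows, so rows that repeat a pose let the fingers close. It gives the time, the measured TCP pose, the force, the opening and the grip force at its end, in the units of the state.
- telemetry.get_obs(): the state, without advancing time (a new reading comes with each control period).
- camera(name): name is "scene" or "side" or "wrist"; returns a dict with "pixels" (400x640x3 uint8, red, green, blue), "camera_matrix" (3x3 intrinsics, pixels), "xyz" and "orientation" of the camera in the world. Camera axes: x right, y up, looking along -z (the intrinsics and any distortion apply to the point x, -y, -z); pixel columns grow to the right and rows downward; lengths in m; the calibration is good to about 2 mm. A picture is of the moment at which its call begins. There is no depth.
- ctrl.hand_in(): hands the job in; it is judged then, once.
Trained networks look in the newest picture that a camera, given by its name, has taken for a name from the list of things; names that differ only in an ending like _2 or _b are one class to them, and where a whole thing is asked for, a point or a joint stands for the part that bears it (a point fixed in the world has none). Each returns a list of dicts, best first, with "conf" (0 to 1); they miss things now and then, are a little off and sometimes report something else, mostly with a low value. They report only what shows in the picture. A call takes as long as a camera call. They do not tell look-alikes from the thing itself.
- spotter.boxes_of(thing, camera): "xyz" ([x, y, z] in m, in world coordinates, good to about 4 mm: the middle of the surface that is visible of it).
- spotter.landmark_of(thing, camera): "xyz" ([x, y, z] in m, in world coordinates, good to about 4 mm: a listed point, or the origin of a listed thing).
The state is a dict: "time_s": time; "q": joint angles; "dq": joint speeds; "joint_efforts": joint torques, N m; "eef_pos": TCP position; "eef_rot": TCP orientation; "wrist_force": force on the tool from outside, world axes, zero at the start; "torque": the same for the moment, N m; "opening": opening from 0.0 (shut) to 1.0 (fully open); "grasp_force": force on a finger pad.
Only numpy, scipy, OpenCV 4.12 (cv2) and the standard library are available. Lean on these libraries where they do the work, as an engineer would, in place of code of your own. Each camera call takes 0.05 s, during which the arm holds its last target. There are 200 camera calls.

## Working session

There is one attempt and no reset: what is moved stays moved. The work goes in short steps, Python scripts to look and compute and a tool call to move; the robot and the scene stay as the last step left them, time stands still between calls to the robot, and variables do not carry over. Pictures are saved under pics/ and viewed, at most 10 in all, crops included, and the job is handed in when it is done.

Besides the shell and the picture viewer there is one more tool, called after ">>>" as a command line: name --argument value ..., lists and objects as JSON in quotes. send_rows: Moves the arm, as the interface text tells. Its arguments: {"type":"object","properties":{"series":{"type":"array","items":{"type":"array"}}},"required":["series"]}

```bash
mkdir -p pics; cat > h.py <<'E'
import numpy as np, cv2
from bench import telemetry, camera, ctrl, spotter
from scipy.spatial.transform import Rotation as R
def Rq(q): return R.from_quat([q[1],q[2],q[3],q[0]])
def proj(c,P):
    p=Rq(c['orientation']).inv().apply(np.atleast_2d(P)-np.array(c['xyz']))
    p=p*[1,-1,-1]; u=p@np.array(c['camera_matrix']).T
    return u[:,:2]/u[:,2:]
def ray(c,uv,z):
    d=np.linalg.inv(c['camera_matrix'])@[uv[0],uv[1],1]; d=Rq(c['orientation']).apply(d*[1,-1,-1])
    o=np.array(c['xyz']); return o+d*(z-o[2])/d[2]
def save(c,n): cv2.imwrite('pics/'+n,c['pixels'][:,:,::-1])
E
python3 - <<'E'
from h import *
np.set_printoptions(precision=4,suppress=True)
for n in ['scene','side']:
    c=camera(n); save(c,n+'0.png'); print(n,c['xyz'],c['orientation'],[k for k in c])
    for t in ['reader','reader_nose_face','reader_grip','stand','orange','orange_face','blue','label_roll','screwdriver','cleaner','spare_pack','mug','jar']:
        for d in spotter.landmark_of(t,n)[:4]: print(t,{k:np.round(v,3).tolist() if k!='name' else v for k,v in d.items()}, proj(c,d['xyz']).round()[0])
o=telemetry.get_obs(); print(o)
E
```

```text
scene [ 1.3299 -0.3241  1.3396] [0.8003 0.2473 0.1617 0.5218] ['pixels', 'camera_matrix', 'xyz', 'orientation']
reader {'xyz': [0.573, -0.208, 0.0], 'conf': 0.86} [248. 245.]
reader {'xyz': [0.446, -0.29, 0.003], 'conf': 0.69} [208. 220.]
reader {'xyz': [0.442, -0.411, -0.003], 'conf': 0.67} [169. 234.]
reader_grip {'xyz': [0.573, -0.213, 0.097], 'conf': 0.86} [243. 229.]
reader_grip {'xyz': [0.447, -0.292, 0.156], 'conf': 0.78} [198. 192.]
reader_grip {'xyz': [0.439, -0.411, 0.098], 'conf': 0.6} [161. 215.]
stand {'xyz': [0.447, -0.291, -0.0], 'conf': 0.94} [208. 221.]
stand {'xyz': [0.364, 0.157, -0.002], 'conf': 0.35} [331. 155.]
orange {'xyz': [0.553, -0.015, 0.0], 'conf': 0.57} [306. 217.]
orange {'xyz': [0.749, -0.141, 0.001], 'conf': 0.32} [292. 287.]
blue {'xyz': [0.568, 0.294, -0.0], 'conf': 0.61} [398. 187.]
label_roll {'xyz': [0.365, -0.112, 0.001], 'conf': 0.63} [255. 181.]
screwdriver {'xyz': [0.366, 0.158, -0.0], 'conf': 0.68} [332. 155.]
spare_pack {'xyz': [0.689, -0.315, 0.002], 'conf': 0.92} [226. 292.]
mug {'xyz': [0.382, 0.389, 0.002], 'conf': 0.65} [396. 137.]
mug
[... 1399 characters left out ...]
'conf': 0.79} [408. 231.]
spare_pack {'xyz': [0.69, -0.32, 0.004], 'conf': 0.56} [440. 282.]
mug {'xyz': [0.552, -0.018, 0.0], 'conf': 0.57} [325. 233.]
jar {'xyz': [0.747, 0.143, -0.001], 'conf': 0.94} [348. 179.]
{'time_s': 1.4, 'q': array([ 1.1417,  0.1808,  1.607 , -0.    ,  1.3538, -0.2063]), 'dq': array([ 0.0011, -0.0024,  0.0016, -0.0003, -0.0006, -0.0008]), 'joint_efforts': array([  0.0004, -44.4836, -35.1679,  -0.0003,   0.0007,  -0.    ]), 'eef_pos': array([0.127 , 0.5608, 0.2313]), 'eef_rot': array([ 0.    ,  0.1112,  0.9938, -0.    ]), 'wrist_force': array([-0.0651,  0.082 , -0.2513]), 'torque': array([-0.0184,  0.0273, -0.0055]), 'grasp_force': 0.0, 'opening': 0.998204131024611}
```

View pics/scene0.png

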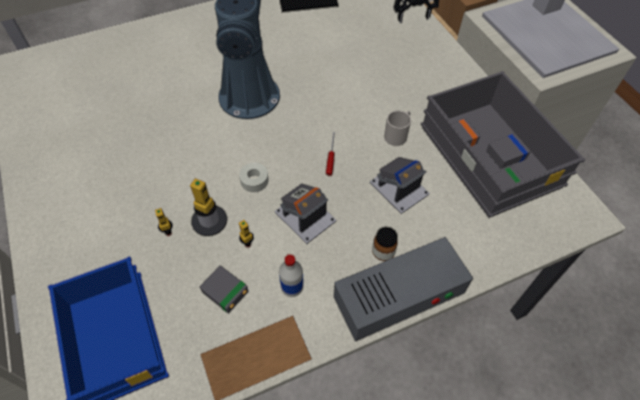

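View pics/side0.png

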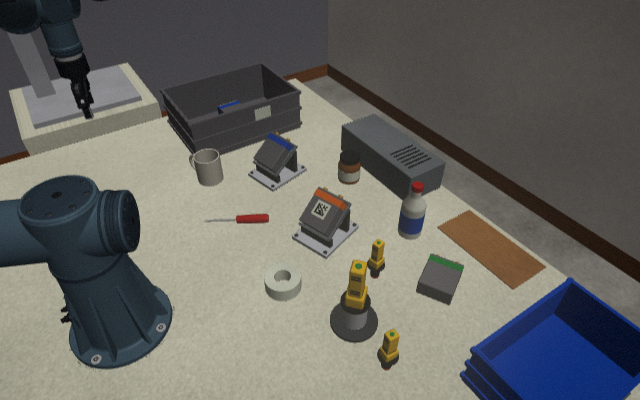

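Candidates in the side view: the yellow reader at (357,285) in the stand, and loose small ones at (377,258) and (391,348). The one in the stand is the largest, so I'll confirm it in a crop.

```bash
python3 - <<'E'
from h import *
i=cv2.imread('pics/side0.png')[180:375,265:415]
cv2.imwrite('pics/crop1.png',cv2.resize(i,None,fx=3,fy=3,interpolation=cv2.INTER_CUBIC))
E
```

```text
(no output)
```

View pics/crop1.png

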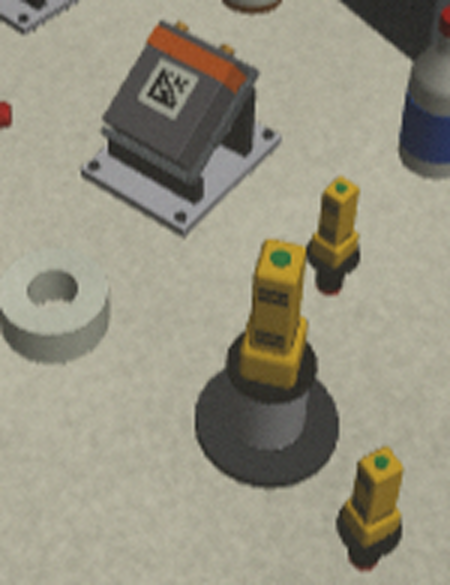

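The crop confirms it. The full-size reader stands in the stand at side (357,285), and the two loose ones are clearly smaller. The orange pack, with the code patch at side (320,210), is in the near fixture. Next I'll work out the yaws roughly and bring the wrist camera over.

```bash
python3 - <<'E'
from h import *
c=camera('side')
k=lambda u,v,z: ray(c,(265+u/3,180+v/3),z)
L,F,Rr=k(83,172,.012),k(185,235,.012),k(280,142,.012)
print(L,F,Rr,np.linalg.norm(L-F),np.linalg.norm(Rr-F),(L+Rr)/2,np.degrees(np.arctan2(*(Rr-F)[1::-1])),np.degrees(np.arctan2(*(L-F)[1::-1])))
t=[k(u,v,.195) for u,v in [(265,243),(303,245),(298,270),(256,266)]]
print(np.array(t)); print([np.degrees(np.arctan2(*(t[b]-t[a])[1::-1])) for a,b in [(0,1),(3,2),(0,3),(1,2)]],[np.linalg.norm(t[b]-t[a]) for a,b in [(0,1),(3,2),(0,3),(1,2)]])
w=camera('wrist'); o=telemetry.get_obs(); T=Rq(o['eef_rot'])
print('cam in tool',T.inv().apply(w['xyz']-o['eef_pos']),(T.inv()*Rq(w['orientation'])).as_matrix().round(3),w['camera_matrix'])
E
```

```text
[0.46181897 0.0065243  0.012     ] [ 0.49682897 -0.10640099  0.012     ] [ 0.63394785 -0.06106972  0.012     ] 0.11822783299243905 0.1444178365962533 [ 0.54788341 -0.02727271  0.012     ] 18.293796532564553 107.22490186680942
[[ 0.44683506 -0.27310651  0.195     ]
 [ 0.4672254  -0.28865507  0.195     ]
 [ 0.45107739 -0.30396411  0.195     ]
 [ 0.42982626 -0.28588352  0.195     ]]
[np.float64(-37.327164397588824), np.float64(-40.39134005971839), np.float64(-143.08611306223585), np.float64(-136.52774544412057)] [np.float64(0.02564222337077379), np.float64(0.027901929430777354), np.float64(0.02127324713955423), np.float64(0.022251400891508257)]
cam in tool [ 0.08434612 -0.0006995  -0.14194137] [[-0.     0.946  0.325]
 [ 1.     0.     0.   ]
 [-0.     0.325 -0.946]] [[288.04171966   0.         313.72184432]
 [  0.         288.04171966 199.99049571]
 [  0.           0.           1.        ]]
```

>>> send_rows --series '[[[0, 0, 0], [0, 0, 60], -1], [[0, 0, 0], [40, -60, 110], -1], [[0, 0, 0], [90, -115, 150], -1], [[0, 0, 0], [140, -170, 170], -1], [[0, 0, 0], [190, -230, 170], -1], [[0, 0, 0], [230, -290, 170], -1], [[0, 0, 0], [260, -350, 170], -1], [[0, 0, 0], [290, -410, 170], -1], [[0, 0, 0], [310, -470, 170], -1], [[0, 0, 0], [320, -530, 170], -1]]'

```text
time_s: 2.75
eef_pos: [0.4192, 0.1119, 0.4007]
eef_rot: [0.0, 0.111, 0.994, 0.0]
wrist_force: [1.3, -0.4, 0.2]
opening: 1.0
grasp_force: 0.0
```

>>> send_rows --series '[[[0, 0, 0], [50, -40, 0], -1], [[0, 0, 0], [100, -80, -30], -1], [[0, 0, 0], [150, -120, -70], -1], [[0, 0, 0], [150, -120, -90], -1], [[0, 0, 0], [150, -120, -90], -1], [[0, 0, 0], [150, -120, -90], -1]]'

```text
time_s: 3.5
eef_pos: [0.5686, -0.0057, 0.3119]
eef_rot: [0.001, 0.111, 0.994, 0.0]
wrist_force: [-0.3, 0.9, 0.3]
opening: 1.002
grasp_force: 0.0
```

```bash
python3 - <<'E'
from h import *
c=camera('wrist'); save(c,'w1.png'); o=telemetry.get_obs(); print(o['eef_pos'],o['dq'].round(3),c['xyz'])
for t in ['orange','orange_face']:
    for d in spotter.landmark_of(t,'wrist')[:3]: print(t,d['conf'],np.round(d['xyz'],4),proj(c,d['xyz']).round())
E
```

```text
[ 0.56881565 -0.00547565  0.31255445] [ 0.003 -0.014 -0.005 -0.002 -0.005 -0.002] [0.48603958 0.01228814 0.45365671]
orange 0.75 [ 0.5536 -0.018   0.0022] [[304. 150.]]
orange_face 0.64 [ 0.5346 -0.0215  0.0971] [[296. 148.]]
```

View pics/w1.png

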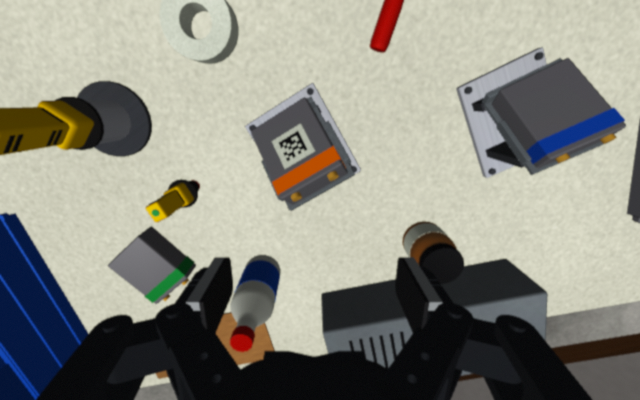

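The wrist view shows the orange pack with its patch at (294,146), base corners near (247,128), (313,84) and (360,170), and the stand at (112,118). I'll triangulate the patch from the wrist and side views and get the yaw.

```bash
cat >> h.py <<'E'
def patch(c,roi):
    x0,y0,x1,y1=roi; g=cv2.cvtColor(c['pixels'][y0:y1,x0:x1],cv2.COLOR_RGB2GRAY)
    g=cv2.resize(g,None,fx=4,fy=4,interpolation=cv2.INTER_CUBIC)
    t,b=cv2.threshold(g,0,255,cv2.THRESH_OTSU)
    b=cv2.morphologyEx(b,cv2.MORPH_CLOSE,np.ones((25,25)))
    cs=cv2.findContours(b,cv2.RETR_EXTERNAL,cv2.CHAIN_APPROX_NONE)[0]
    h=cv2.convexHull(max(cs,key=cv2.contourArea))
    for e in np.linspace(.02,.12,30):
        q=cv2.approxPolyDP(h,e*cv2.arcLength(h,True),True)
        if len(q)==4: break
    q=q[:,0]/4.+[x0,y0]-.375
    d1,d2=q[2]-q[0],q[3]-q[1]; s=np.linalg.solve(np.c_[d1,-d2],q[1]-q[0])[0]
    return q,q[0]+s*d1
def tri(cs,uvs):
    A=np.zeros((3,3));b=np.zeros(3)
    for c,u in zip(cs,uvs):
        o=np.array(c['xyz']); d=ray(c,u,0)-o; d/=np.linalg.norm(d); M=np.eye(3)-np.outer(d,d); A+=M;b+=M@o
    return np.linalg.solve(A,b)
E
python3 - <<'E'
from h import *
np.set_printoptions(precision=4,suppress=True)
w=camera('wrist'); s=camera('side')
qw,mw=patch(w,(268,118,318,168)); print('w',qw,mw)
i=s['pixels'][195:225,300:340].copy(); qs,ms=patch(s,(305,192,335,222)); print('s',qs,ms)
P=tri([w,s],[mw,ms]); print('P',P,proj(w,P)-mw,proj(s,P)-ms)
# fit patch pose: position+yaw, slope 35
from scipy.optimize import least_squares
def corners(p):
    Rm=R.from_euler('z',p[3])*R.from_euler('y',-35,degrees=True)
    return Rm.apply(np.array([[1,1,0],[1,-1,0],[-1,-1,0],[-1,1,0]])*.021)+p[:3]
def match(c,q,p):
    u=proj(c,corners(p)); return np.concatenate([u[k]-q[np.argmin(np.linalg.norm(q-u[k],axis=1))] for k in range(4)])
f=lambda p: np.r_[match(w,qw,p),match(s,qs,p)]
r=least_squares(f,[*P,np.radians(17.5)],x_scale=[.01,.01,.01,.1]); print(r.x,np.degrees(r.x[3]),r.fun.round(1))
B=[ray(w,u,.012) for u in [(247,128),(313,84),(360,170)]]
for a,b in [(0,1),(1,2)]: print(np.linalg.norm(B[b]-B[a]),np.degrees(np.arctan2(*(B[b]-B[a])[1::-1])))
print('centre',(B[0]+B[2])/2)
E
```

```text
w [[299.875 122.375]
 [313.875 150.125]
 [282.375 167.375]
 [271.375 140.375]] [291.114  144.9034]
s [[304.625 191.625]
 [330.125 205.125]
 [323.125 221.375]
 [304.625 207.875]] [314.095  206.8537]
P [ 0.5222 -0.0211  0.1167] [[ 1.0723 -5.8299]] [[ 2.5535 -0.5837]]
[ 0.5272 -0.0228  0.1164  0.3347] 19.17808656569143 [ 1.2 -1.9  1.7  0.2 -1.3 -1.2 -0.4 -2.3 11.6  4.2 -0.9 -2.8 -2.1 -4.9
  3.6  1.8]
0.11617267388652953 109.03887362324029
0.14536694737459405 17.728562104688372
centre [ 0.553  -0.0164  0.012 ]
```

>>> send_rows --series '[[[0, 0, 0], [0, -60, 40], -1], [[0, 0, 0], [-10, -120, 60], -1], [[0, 0, 0], [-30, -180, 70], -1], [[0, 0, 0], [-50, -240, 80], -1], [[0, 0, 0], [-60, -290, 80], -1], [[0, 0, 0], [-60, -290, 80], -1], [[0, 0, 0], [-60, -290, 80], -1]]'

```text
time_s: 4.62
eef_pos: [0.5086, -0.2958, 0.3909]
eef_rot: [0.0, 0.111, 0.994, 0.0]
wrist_force: [0.2, 0.9, -0.0]
opening: 1.001
grasp_force: 0.0
```

```bash
python3 - <<'E'
from h import *
c=camera('wrist'); save(c,'w2.png'); o=telemetry.get_obs(); print(o['eef_pos'],o['dq'].round(3),c['xyz'])
for t in ['reader','reader_grip','stand']:
    for d in spotter.landmark_of(t,'wrist')[:3]: print(t,d['conf'],np.round(d['xyz'],4),proj(c,d['xyz']).round())
E
```

```text
[ 0.50891319 -0.29509207  0.39088041] [ 0.021 -0.003  0.001 -0.    -0.    -0.001] [ 0.42611805 -0.2778371   0.53276915]
reader 0.9 [ 0.4475 -0.2889  0.0138] [[310. 115.]]
reader 0.8 [ 4.365e-01 -4.076e-01 -3.000e-04] [[244. 124.]]
reader 0.75 [ 0.5687 -0.2088 -0.    ] [[366. 170.]]
reader_grip 0.93 [ 0.4423 -0.2878  0.1593] [[309. 116.]]
reader_grip 0.67 [ 0.4398 -0.4083  0.0957] [[230. 131.]]
reader_grip 0.63 [ 0.574  -0.2079  0.0959] [[378. 187.]]
```

View pics/w2.png

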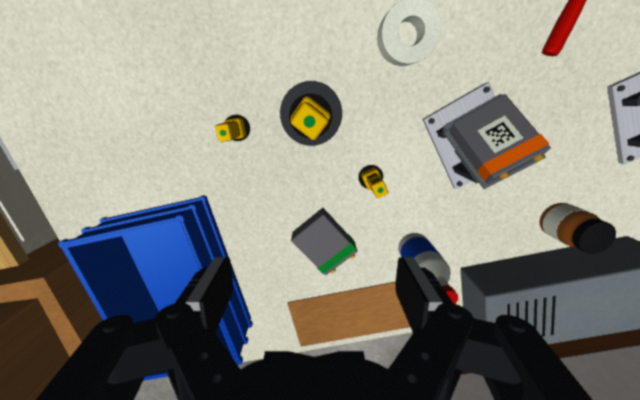

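The w2 view shows the reader's square top, green dot at (310,121), rotated within the stand at (311,112); the small ones are at (232,128) and (374,181). I'll make one enlarged montage to read corners.

```bash
python3 - <<'E'
from h import *
f=lambda n,x,y,w:cv2.resize(cv2.imread('pics/'+n)[y:y+w,x:x+w],(300,300),interpolation=cv2.INTER_CUBIC)
m=np.vstack([np.hstack([f('w1.png',262,116,60),f('side0.png',300,190,40)]),np.hstack([f('w2.png',475,110,50),f('w2.png',276,80,70)])])
cv2.imwrite('pics/m.png',m)
E
```

```text
(no output)
```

View pics/m.png

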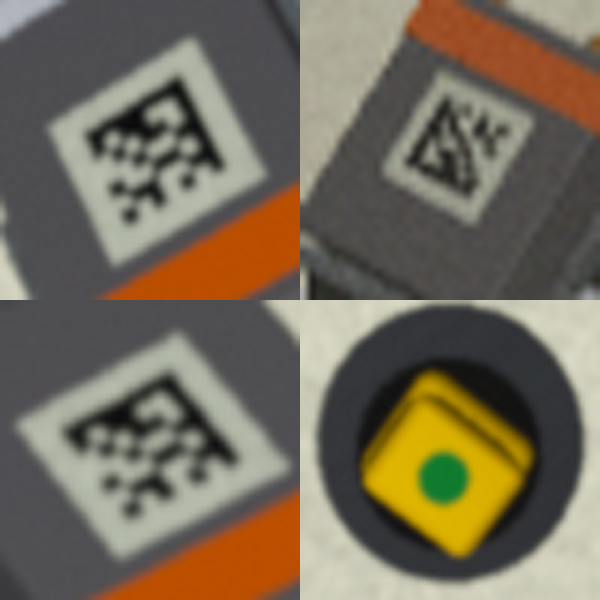

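```bash
python3 - <<'E'
from h import *
from scipy.optimize import least_squares
np.set_printoptions(precision=4,suppress=True)
s=camera('side'); w2=camera('wrist'); o=telemetry.get_obs(); print(o['eef_pos'],o['eef_rot'],w2['xyz'])
w1=dict(w2); w1['xyz']=np.array([0.48603958,0.01228814,0.45365671])
T=lambda pts,sc,off:(np.array(pts)+.5)/sc+off-.5
q=[T([(195,37),(267,177),(113,268),(48,128)],5,[262,116]),T([(140,70),(234,118),(174,225),(82,172)],7.5,[300,190]),T([(180,32),(292,167),(122,260),(15,125)],6,[475,110])]
C=[w1,s,w2]
def corners(p,sl=35):
    return (R.from_euler('z',p[3])*R.from_euler('y',-sl,degrees=True)).apply(np.array([[1,1,0],[1,-1,0],[-1,-1,0],[-1,1,0]])*.021)+p[:3]
def f(p,cams=(0,1,2)):
    out=[]
    for k in cams:
        u=proj(C[k],corners(p)); out+=[a-q[k][np.argmin(np.linalg.norm(q[k]-a,axis=1))] for a in u]
    return np.concatenate(out)
for cams in [(0,1,2),(0,2),(0,1),(1,2)]:
    r=least_squares(lambda p:f(p,cams),[.53,-.022,.105,.3],x_scale=[.01,.01,.01,.1]); print(cams,r.x,np.degrees(r.x[3]),np.abs(r.fun).max())
t=T([(62,180),(160,257),(225,170),(125,97),(143,178)],300/70,[276,80])
t=np.array([ray(w2,a,.195) for a in t]); print(t)
for a,b in [(0,1),(3,2),(0,3),(1,2)]: print(np.linalg.norm(t[b]-t[a]),np.degrees(np.arctan2(*(t[b]-t[a])[1::-1])))
print(t[:4].mean(0))
g=w2['pixels'][80:150,276:346]; m=cv2.inRange(g,(0,80,0),(60,255,90)); ys,xs=np.nonzero(m); print('dot',ray(w2,(xs.mean()+276,ys.mean()+80),.195),len(xs))
E
```

```text
[ 0.5091 -0.2948  0.3907] [ 0.0001  0.1102  0.9939 -0.    ] [ 0.4267 -0.2769  0.5327]
(0, 1, 2) [ 0.5301 -0.0238  0.1061  0.3188] 18.26372261223711 1.0925672978334546
(0, 2) [ 0.5299 -0.0237  0.1066  0.3181] 18.226109965434016 0.3700712681490188
(0, 1) [ 0.5306 -0.024   0.1049  0.3129] 17.926138298285146 0.8889341876043204
(1, 2) [ 0.53   -0.0239  0.1063  0.3278] 18.7832143289095 1.0927994018007325
[[ 0.4424 -0.3079  0.195 ]
 [ 0.4677 -0.287   0.195 ]
 [ 0.4493 -0.2653  0.195 ]
 [ 0.4258 -0.2869  0.195 ]
 [ 0.4466 -0.2869  0.195 ]]
0.03278129747133047 39.55492815047421
0.03192329457282899 42.50456521622679
0.026776334037134003 128.28433836176566
0.028414117492522737 130.173091881441
[ 0.4463 -0.2868  0.195 ]
dot [ 0.446  -0.2876  0.195 ] 83
```

Triangulation gives the patch centre at (0.530,-0.024,0.106) with slope yaw 18.2°. The reader axis is at (0.446,-0.288), with its y axis at about 130° (30 mm side). I'll turn the gripper -127° so its y lies at -50°, then go over the reader.

>>> send_rows --series '[[[0, 0, -10], [-20, 0, -20], -1], [[0, 0, -20], [-40, 0, -40], -1], [[0, 0, -30], [-63, 7, -60], -1], [[0, 0, -40], [-63, 7, -80], -1], [[0, 0, -50], [-63, 7, -100], -1], [[0, 0, -60], [-63, 7, -100], -1], [[0, 0, -70], [-63, 7, -100], -1], [[0, 0, -80], [-63, 7, -100], -1], [[0, 0, -90], [-63, 7, -100], -1], [[0, 0, -100], [-63, 7, -100], -1]]'

```text
time_s: 6.18
eef_pos: [0.446, -0.2885, 0.2906]
eef_rot: [0.0, 0.834, 0.552, 0.0]
wrist_force: [-0.3, 0.5, 0.4]
opening: 1.001
grasp_force: 0.0
```

>>> send_rows --series '[[[0, 0, -10], [0, 0, 0], -1], [[0, 0, -20], [0, 0, 0], -1], [[0, 0, -27], [0, 0, 0], -1], [[0, 0, -27], [0, 0, 0], -1], [[0, 0, -27], [0, 0, 0], -1]]'

```text
time_s: 6.8
eef_pos: [0.4458, -0.2888, 0.2906]
eef_rot: [0.0, 0.938, 0.345, 0.0]
wrist_force: [1.0, -0.1, -0.7]
opening: 0.999
grasp_force: 0.0
```

```bash
python3 - <<'E'
from h import *
o=telemetry.get_obs(); print(o['eef_pos'],o['q'].round(3),o['wrist_force'])
m=Rq(o['eef_rot']).as_matrix(); print('y az',np.degrees(np.arctan2(m[1,1],m[0,1])),m[:,2])
c=camera('wrist'); save(c,'w3.png')
for d in spotter.landmark_of('reader_grip','wrist')[:2]: print(d)
for d in spotter.landmark_of('stand','wrist')[:2]: print(d)
E
```

```text
[ 0.44579367 -0.28880708  0.29055275] [-0.799  0.037  1.645  0.     1.46   0.067] [ 0.97490216 -0.133799   -0.73923311]
y az -49.59803029536433 [ 6.40047319e-05 -5.51738472e-05 -9.99999996e-01]
{'xyz': [0.4439, -0.2858, 0.1636], 'conf': 0.94}
{'xyz': [0.5728, -0.2076, 0.0969], 'conf': 0.9}
{'xyz': [0.4468, -0.2843, 0.0002], 'conf': 0.74}
```

View pics/w3.png

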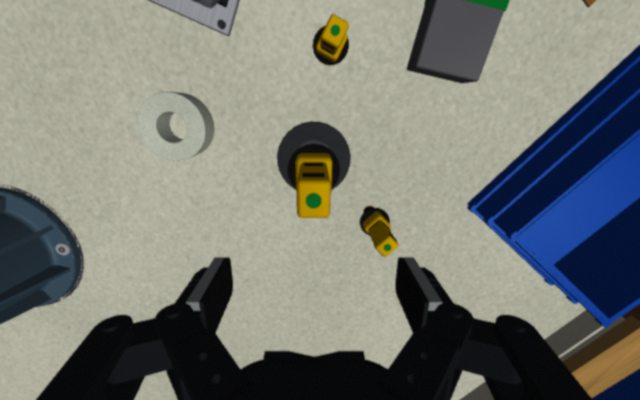

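The reader's grip is square to the gripper and centred (green dot at (313,200), principal column 314). Descending to TCP z = 0.141 and gripping.

>>> send_rows --series '[[[0, 0, 0], [0, 1, -40], -1], [[0, 0, 0], [0, 1, -80], -1], [[0, 0, 0], [0, 1, -115], -1], [[0, 0, 0], [0, 1, -140], -1], [[0, 0, 0], [0, 1, -149], -1], [[0, 0, 0], [0, 1, -149], -1], [[0, 0, 0], [0, 1, -149], 0], [[0, 0, 0], [0, 1, -149], 1], [[0, 0, 0], [0, 1, -149], 1], [[0, 0, 0], [0, 1, -149], 1]]'

```text
time_s: 8.2
eef_pos: [0.4459, -0.2883, 0.1423]
eef_rot: [0.0, 0.939, 0.344, 0.0]
wrist_force: [-1.2, 1.7, 4.4]
opening: 0.34
grasp_force: 59.9
```

>>> send_rows --series '[[[0, 0, 0], [0, 0, 0], 1], [[0, 0, 0], [0, 0, 0], 1], [[0, 0, 0], [0, 0, 0], 1]]'

```text
time_s: 8.57
eef_pos: [0.4459, -0.2883, 0.1422]
eef_rot: [0.0, 0.939, 0.344, 0.0]
wrist_force: [-1.4, 1.2, 5.5]
opening: 0.346
grasp_force: 59.9
```

Gripped (opening about 29 mm, 60 N). Seated TCP is (0.4459,-0.2883,0.1422). Lifting.

>>> send_rows --series '[[[0, 0, 0], [0, 0, 10], 1], [[0, 0, 0], [0, 0, 30], 1], [[0, 0, 0], [0, 0, 55], 1], [[0, 0, 0], [0, 0, 80], 1], [[0, 0, 0], [0, 0, 110], 1], [[0, 0, 0], [0, 0, 140], 1], [[0, 0, 0], [0, 0, 160], 1], [[0, 0, 0], [0, 0, 160], 1], [[0, 0, 0], [0, 0, 160], 1]]'

```text
time_s: 9.7
eef_pos: [0.4452, -0.2877, 0.3003]
eef_rot: [-0.001, 0.939, 0.344, -0.0]
wrist_force: [-0.7, -0.3, -2.4]
opening: 0.342
grasp_force: 59.9
```

```bash
python3 - <<'E'
from h import *
o=telemetry.get_obs(); print(o['eef_pos'],o['wrist_force'],o['torque'],o['grasp_force'],o['opening'])
p=o['eef_pos']; psi=np.radians(18.2); n=np.array([-np.sin(.6109)*np.cos(psi),-np.sin(.6109)*np.sin(psi),np.cos(.6109)]); P=np.array([.5301,-.0238,.1061])
for d in [0,40]: print(d,((P+n*(.1272+d/1000)-p)*1000).round(1))
print(n)
E
```

```text
[ 0.4451794  -0.28768097  0.30027829] [-0.65388086 -0.2864272  -2.41638889] [-0.00396333 -0.0097084  -0.03402847] 59.8769474029541 0.3417312533097053
0 [ 15.6 241.1 -90. ]
40 [ -6.2 233.9 -57.2]
[-0.54490863 -0.17915684  0.81913211]
```

>>> send_rows --series '[[[0, 0, 0], [0, 30, 0], 1], [[1, -3, 0], [0, 70, 0], 1], [[2.2, -6.7, 0], [0, 110, 0], 1], [[3.6, -11, 0], [0, 150, 0], 1], [[5, -15.3, 0], [-3, 190, 0], 1], [[6.5, -19.8, 0], [-6, 220, 0], 1], [[8, -24.4, 0], [-6, 234, 0], 1], [[9.5, -29, 0], [-6, 234, -15], 1], [[10.9, -33.25, 0], [-6, 234, -35], 1], [[10.9, -33.25, 0], [-6, 234, -57], 1]]'

```text
time_s: 10.95
eef_pos: [0.4381, -0.0538, 0.2417]
eef_rot: [0.01, 0.896, 0.327, 0.3]
wrist_force: [0.5, -0.4, -2.4]
opening: 0.347
grasp_force: 60.2
```

>>> send_rows --series '[[[0, 0, 0], [0, 0, 0], 1], [[0, 0, 0], [0, 0, 0], 1]]'

```text
time_s: 11.2
eef_pos: [0.4398, -0.0542, 0.2449]
eef_rot: [0.01, 0.896, 0.328, 0.3]
wrist_force: [1.3, -0.2, -2.6]
opening: 0.344
grasp_force: 60.2
```

```bash
python3 - <<'E'
from h import *
o=telemetry.get_obs(); print(o['eef_pos'],o['q'].round(3),o['wrist_force'],o['torque'],o['dq'].round(3))
z=Rq(o['eef_rot']).as_matrix()[:,2]; n=np.array([-.5449,-.1792,.8191]); P=np.array([.5301,-.0238,.1061])
print(z,'tilt err',np.degrees(np.arccos(-z@n)))
N=o['eef_pos']+z*.1272; e=P-N; print('nose',N,'gap n',e@n*1000,'lateral',((e-(e@n)*n)*1000).round(2))
s=camera('side'); save(s,'s2.png'); im=s['pixels'][130:250,240:400,::-1]
cv2.imwrite('pics/s2c.png',cv2.resize(im,None,fx=5,fy=5,interpolation=cv2.INTER_CUBIC))
print(proj(s,[P,N,o['eef_pos']]))
E
```

```text
[ 0.43975387 -0.05415365  0.24486145] [-0.817 -0.54   2.305  0.601  1.163 -0.132] [ 1.30510902 -0.1780135  -2.55753107] [-0.1973957   0.50661807 -0.00818393] [ 0.003 -0.007 -0.019  0.005 -0.002 -0.002]
[ 0.54472728  0.17875968 -0.81933947] tilt err 0.3920523557631864
nose [ 0.50904318 -0.03141542  0.14064147] gap n -41.13146010301211 lateral [-1.36  0.24 -0.85]
[[319.78885702 208.74669547]
 [314.48461585 203.45699301]
 [293.94015772 186.02846475]]
```

View pics/s2c.png

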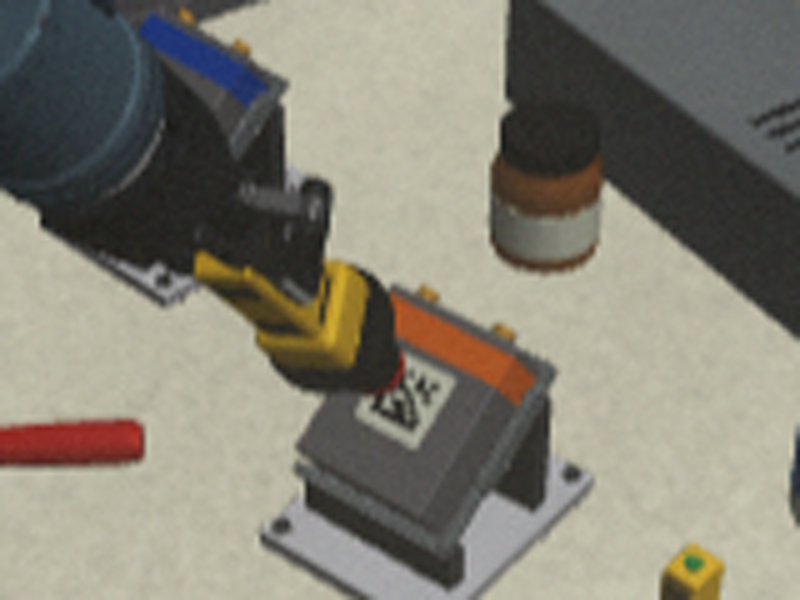

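The reader is held at a right angle above the patch: red nose at crop (395,378), patch behind it at (410,400). Approaching along the normal.

>>> send_rows --series '[[[0, 0, 0], [5, 1.8, -8], 1], [[0, 0, 0], [9, 3.5, -16], 1], [[0, 0, 0], [13, 4.9, -22], 1], [[0, 0, 0], [15, 5.6, -25.4], 1], [[0, 0, 0], [15, 5.6, -25.4], 1], [[0, 0, 0], [15, 5.6, -25.4], 1], [[0, 0, 0], [15, 5.6, -25.4], 1]]'

```text
time_s: 12.12
eef_pos: [0.4547, -0.0487, 0.2194]
eef_rot: [0.011, 0.896, 0.328, 0.301]
wrist_force: [-0.4, -0.6, -1.9]
opening: 0.342
grasp_force: 60.3
```

```bash
cat > st.py <<'E'
from h import *
o=telemetry.get_obs(); print(o['time_s'],o['eef_pos'],o['wrist_force'],o['torque'],o['grasp_force'])
z=Rq(o['eef_rot']).as_matrix()[:,2]; n=np.array([-.5449,-.1792,.8191]); P=np.array([.5301,-.0238,.1061])
N=o['eef_pos']+z*.1272; e=P-N; print('tilt',np.degrees(np.arccos(-z@n)),'nose',N,'gap',-e@n*1000,'lateral',((e-(e@n)*n)*1000).round(2),'Fn',(np.array(o['wrist_force'])-[0.3,-.2,-2.5])@n)
E
python3 - <<'E'
from st import *
s=camera('side'); w=camera('scene')
ims=[]
for c in (s,w):
    u=proj(c,P)[0].astype(int); im=c['pixels'][u[1]-40:u[1]+40,u[0]-40:u[0]+40,::-1]; ims.append(cv2.resize(im,(400,400),interpolation=cv2.INTER_CUBIC))
    print(u)
cv2.imwrite('pics/near.png',np.hstack(ims))
E
```

```text
12.125 [ 0.4547228  -0.04873658  0.21939747] [-0.42816858 -0.59399493 -1.92498756] [-2.00184066e-01  5.31933217e-01  4.97942750e-04] 60.311397314071655
tilt 0.39631380893174617 nose [ 0.52408966 -0.0260765   0.11521207] gap 11.146676492068933 lateral [-0.06  0.28  0.02] Fn 0.9383756402873812
[319 208]
[299 192]
```

View pics/near.png

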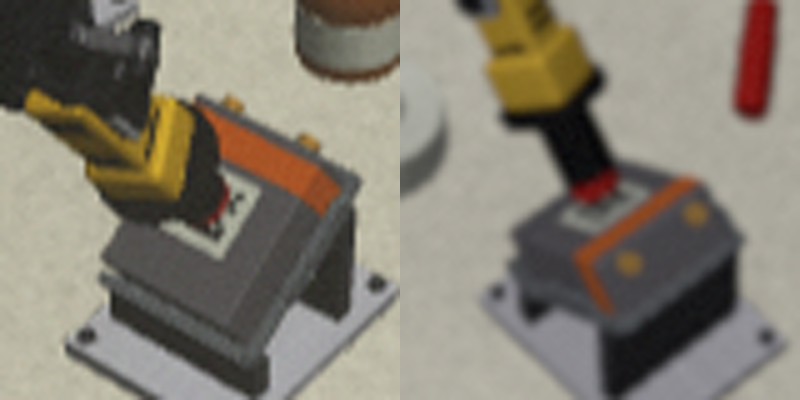

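The nose hangs just over the patch in both views (side tile (215,200), scene tile (597,187)), about 11 mm away. I'll advance carefully on force.

>>> send_rows --series '[[[0, 0, 0], [1.1, 0.4, -1.6], 1], [[0, 0, 0], [2.2, 0.7, -3.3], 1], [[0, 0, 0], [3.3, 1.1, -4.9], 1], [[0, 0, 0], [3.8, 1.3, -5.7], 1], [[0, 0, 0], [3.8, 1.3, -5.7], 1]]'

```text
time_s: 12.85
eef_pos: [0.4584, -0.0471, 0.2133]
eef_rot: [0.01, 0.896, 0.328, 0.3]
wrist_force: [0.6, 0.6, -2.2]
opening: 0.342
grasp_force: 60.3
```

>>> send_rows --series '[[[0, 0, 0], [1.1, 0.4, -1.6], 1], [[0, 0, 0], [1.1, 0.4, -1.6], 1], [[0, 0, 0], [1.1, 0.4, -1.6], 1]]'

```text
time_s: 13.22
eef_pos: [0.4595, -0.0468, 0.2118]
eef_rot: [0.01, 0.896, 0.328, 0.3]
wrist_force: [0.6, -0.2, -2.1]
opening: 0.343
grasp_force: 60.3
```

```bash
python3 st.py
```

```text
13.225 [ 0.45952777 -0.0467955   0.21180174] [ 0.63365457 -0.23693988 -2.07813567] [-0.16863975  0.54199267  0.03820093] 60.311830043792725
tilt 0.39206711556789414 nose [ 0.52884037 -0.02406692  0.10759514] gap 1.9588753836228896 lateral [ 0.19 -0.08  0.11] Fn 0.17036032084420605
```

>>> send_rows --series '[[[0, 0, 0], [0.8, 0.3, -1.2], 1], [[0, 0, 0], [0.8, 0.3, -1.2], 1], [[0, 0, 0], [0.8, 0.3, -1.2], 1]]'

```text
time_s: 13.6
eef_pos: [0.4603, -0.0465, 0.2106]
eef_rot: [0.01, 0.896, 0.328, 0.3]
wrist_force: [-0.3, -0.6, -2.0]
opening: 0.344
grasp_force: 60.3
```

>>> send_rows --series '[[[0, 0, 0], [0.8, 0.3, -1.2], 1], [[0, 0, 0], [0.8, 0.3, -1.2], 1], [[0, 0, 0], [0.8, 0.3, -1.2], 1]]'

```text
time_s: 13.98
eef_pos: [0.4611, -0.0462, 0.2094]
eef_rot: [0.01, 0.896, 0.328, 0.3]
wrist_force: [0.2, 0.4, -2.4]
opening: 0.343
grasp_force: 60.4
```

```bash
python3 st.py
```

```text
13.975 [ 0.46112057 -0.04621165  0.20937541] [ 0.16130693  0.41931317 -2.38773454] [-0.1942939   0.55009581 -0.01859103] 60.38178563117981
tilt 0.39214482803882933 nose [ 0.53042398 -0.02348303  0.10516271] gap -1.0010757042417695 lateral [ 0.22 -0.14  0.12] Fn 0.05654957584754539
```

>>> send_rows --series '[[[0, 0, 0], [0.8, 0.3, -1.2], 1], [[0, 0, 0], [0.8, 0.3, -1.2], 1], [[0, 0, 0], [0.8, 0.3, -1.2], 1]]'

```text
time_s: 14.35
eef_pos: [0.4619, -0.0459, 0.2083]
eef_rot: [0.01, 0.896, 0.328, 0.3]
wrist_force: [-2.7, -0.3, -0.6]
opening: 0.344
grasp_force: 60.6
```

>>> send_rows --series '[[[0, 0, 0], [0.8, 0.3, -1.2], 1], [[0, 0, 0], [0.8, 0.3, -1.2], 1], [[0, 0, 0], [0.8, 0.3, -1.2], 1]]'

```text
time_s: 14.72
eef_pos: [0.4628, -0.0457, 0.2071]
eef_rot: [0.01, 0.896, 0.328, 0.3]
wrist_force: [-3.0, -0.7, 1.6]
opening: 0.349
grasp_force: 60.8
```

```bash
python3 st.py
```

```text
14.725 [ 0.46276448 -0.04566711  0.20709858] [-3.01316948 -0.73501126  1.5732183 ] [-0.06187765  0.76942618  0.10665961] 60.84218502044678
tilt 0.3925934314447301 nose [ 0.5320835  -0.02295243  0.10289322] gap -3.859369945585465 lateral [ 0.12 -0.16  0.05] Fn 5.23759317946522
```

Contact is confirmed: 3.2 N, then 5.2 N for a 1.45 mm advance. I'll go 0.5 mm further and hold.

>>> send_rows --series '[[[0, 0, 0], [0.3, 0.1, -0.4], 1], [[0, 0, 0], [0.3, 0.1, -0.4], 1], [[0, 0, 0], [0.3, 0.1, -0.4], 1], [[0, 0, 0], [0.3, 0.1, -0.4], 1]]'

```text
time_s: 15.22
eef_pos: [0.4631, -0.0456, 0.2067]
eef_rot: [0.01, 0.896, 0.328, 0.3]
wrist_force: [-4.6, -1.4, 1.9]
opening: 0.344
grasp_force: 60.8
```

>>> send_rows --series '[[[0, 0, 0], [0, 0, 0], 1], [[0, 0, 0], [0, 0, 0], 1], [[0, 0, 0], [0, 0, 0], 1], [[0, 0, 0], [0, 0, 0], 1], [[0, 0, 0], [0, 0, 0], 1], [[0, 0, 0], [0, 0, 0], 1], [[0, 0, 0], [0, 0, 0], 1], [[0, 0, 0], [0, 0, 0], 1]]'

```text
time_s: 16.23
eef_pos: [0.4631, -0.0455, 0.2067]
eef_rot: [0.01, 0.896, 0.328, 0.3]
wrist_force: [-4.7, -0.5, 2.9]
opening: 0.344
grasp_force: 61.0
```

```bash
python3 st.py
```

```text
16.225 [ 0.46307098 -0.04554405  0.20665189] [-4.72944488 -0.52711321  2.88784731] [-1.50661069e-01  7.29356559e-01  4.41405841e-04] 60.97301959991455
tilt 0.39254990060113043 nose [ 0.53239495 -0.02282829  0.10245006] gap -4.41431571713337 lateral [ 0.11 -0.18  0.03] Fn 7.212348937989219
```

>>> send_rows --series '[[[0, 0, 0], [0, 0, 0], 1], [[0, 0, 0], [0, 0, 0], 1], [[0, 0, 0], [0, 0, 0], 1], [[0, 0, 0], [0, 0, 0], 1], [[0, 0, 0], [0, 0, 0], 1], [[0, 0, 0], [0, 0, 0], 1], [[0, 0, 0], [0, 0, 0], 1], [[0, 0, 0], [0, 0, 0], 1]]'

```text
time_s: 17.23
eef_pos: [0.4631, -0.0455, 0.2066]
eef_rot: [0.01, 0.896, 0.328, 0.3]
wrist_force: [-4.1, -1.2, 3.5]
opening: 0.348
grasp_force: 61.1
```

```bash
python3 st.py
```

```text
17.225 [ 0.46305125 -0.04553519  0.20663282] [-4.13660078 -1.24636885  3.52001691] [-0.1865989   0.70421663 -0.04303087] 61.095242500305176
tilt 0.3925152645945297 nose [ 0.53237216 -0.02281869  0.10242911] gap -4.4207760826228 lateral [ 0.14 -0.19  0.05] Fn 7.536008912575533
```

Measured 6.5–7.5 N and steady. As insurance I'll ease 0.5 mm and hold once more, then retreat along the normal.

>>> send_rows --series '[[[0, 0, 0], [-0.3, -0.1, 0.4], 1], [[0, 0, 0], [-0.3, -0.1, 0.4], 1], [[0, 0, 0], [-0.3, -0.1, 0.4], 1], [[0, 0, 0], [-0.3, -0.1, 0.4], 1], [[0, 0, 0], [-0.3, -0.1, 0.4], 1], [[0, 0, 0], [-0.3, -0.1, 0.4], 1], [[0, 0, 0], [-0.3, -0.1, 0.4], 1], [[0, 0, 0], [-0.3, -0.1, 0.4], 1], [[0, 0, 0], [-0.3, -0.1, 0.4], 1], [[0, 0, 0], [-0.3, -0.1, 0.4], 1]]'

```text
time_s: 18.48
eef_pos: [0.4628, -0.0457, 0.2071]
eef_rot: [0.01, 0.896, 0.328, 0.3]
wrist_force: [-3.2, -0.5, 2.4]
opening: 0.346
grasp_force: 61.0
```

>>> send_rows --series '[[[0, 0, 0], [0, 0, 0], 1], [[0, 0, 0], [0, 0, 0], 1], [[0, 0, 0], [0, 0, 0], 1], [[0, 0, 0], [0, 0, 0], 1], [[0, 0, 0], [-2, -0.7, 3], 1], [[0, 0, 0], [-6, -2, 9], 1], [[0, 0, 0], [-12, -4, 18], 1], [[0, 0, 0], [-20, -6.6, 30], 1], [[0, 0, 0], [-24, -8, 36], 1], [[0, 0, 0], [-24, -8, 50], 1]]'

```text
time_s: 19.73
eef_pos: [0.4382, -0.0534, 0.2568]
eef_rot: [0.01, 0.896, 0.328, 0.3]
wrist_force: [-0.1, -0.5, -3.5]
opening: 0.34
grasp_force: 60.1
```

```bash
python3 st.py; python3 - <<'E'
from h import *
o=telemetry.get_obs(); m=Rq(o['eef_rot']); up=R.from_quat([.9387,.3446,0,0]) # seat orientation xyzw
print('rotvec to seat',(up*m.inv()).as_rotvec(degrees=True),'shift to above', (np.array([.4459,-.2883,.3022])-o['eef_pos'])*1000)
E
```

```text
19.725 [ 0.43815467 -0.05341262  0.25681679] [-0.12787754 -0.52099026 -3.48642396] [-0.24042394  0.51890764  0.01853088] 60.12292563915253
tilt 0.39530623001070514 nose [ 0.50735891 -0.03062198  0.15255174] gap 51.66273864998648 lateral [-5.41 -2.44 -4.13] Fn -0.5173079323520748
rotvec to seat [-10.97316976  33.17834628   0.1410175 ] shift to above [   7.74532905 -234.88737958   45.38321351]
```

>>> send_rows --series '[[[0, 0, 0], [0, -10, 25], 1], [[-1, 3, 0], [0, -30, 40], 1], [[-2.2, 6.7, 0], [2, -70, 45], 1], [[-3.6, 11, 0], [4, -110, 45], 1], [[-5, 15.3, 0], [6, -150, 45], 1], [[-6.5, 19.8, 0], [8, -185, 45], 1], [[-8, 24.3, 0], [8, -215, 45], 1], [[-9.5, 28.8, 0], [8, -230, 45], 1], [[-11, 33.2, 0.1], [8, -235, 45], 1], [[-11, 33.2, 0.1], [8, -235, 45], 1]]'

```text
time_s: 20.98
eef_pos: [0.448, -0.2883, 0.3018]
eef_rot: [0.0, 0.938, 0.346, 0.001]
wrist_force: [0.9, -0.5, -2.8]
opening: 0.346
grasp_force: 60.3
```

>>> send_rows --series '[[[0, 0, 0], [0, 0, 0], 1], [[0, 0, 0], [0, 0, 0], 1]]'

```text
time_s: 21.22
eef_pos: [0.4465, -0.2884, 0.3022]
eef_rot: [0.001, 0.939, 0.345, 0.001]
wrist_force: [0.5, 0.6, -2.0]
opening: 0.343
grasp_force: 60.3
```

```bash
python3 - <<'E'
from h import *
o=telemetry.get_obs(); m=Rq(o['eef_rot']); up=R.from_quat([.9387,.3446,0,0])
print(o['eef_pos'],m.as_matrix()[:,2],'rot',(up*m.inv()).as_rotvec(degrees=True),'shift',(np.array([.4459,-.2883,.3022])-o['eef_pos'])*1000)
N=o['eef_pos']+m.as_matrix()[:,2]*.1272; print('N',N)
for n in ['side','scene']:
    c=camera(n)
    for t in ['reader_nose_face','reader']:
        for d in spotter.landmark_of(t,n)[:4]: print(n,t,d['conf'],np.round(d['xyz'],4))
    u=proj(c,N+[0,0,.006])[0]; x,y=u.astype(int); g=c['pixels'][y-25:y+25,x-25:x+25].astype(int)
    r=(g[...,0]>90)&(g[...,0]>2*g[...,1])&(g[...,0]>2*g[...,2]); ys,xs=np.nonzero(r); print(n,'pred',u,'red',xs.mean()+x-25,ys.mean()+y-25,len(xs))
E
```

```text
[ 0.44646447 -0.28843045  0.30215474] [ 1.67662346e-03 -7.91523276e-04 -9.99998281e-01] rot [ 0.04536692  0.09605597 -0.01903023] shift [-0.56447419  0.13044576  0.04525574]
N [ 0.44667774 -0.28853113  0.17495496]
side reader_nose_face 0.39 [ 0.4451 -0.2854  0.173 ]
side reader 0.84 [ 0.4456 -0.4135 -0.0013]
side reader 0.81 [ 0.5698 -0.2056 -0.0019]
side reader 0.59 [ 0.4457 -0.29    0.1756]
side reader 0.34 [0.3839 0.3856 0.0023]
side pred [357.47876588 270.44364377] red 360.0 275.85714285714283 7
scene reader_nose_face 0.35 [ 0.7503  0.1439 -0.0035]
scene reader 0.83 [ 0.4418 -0.4107 -0.0067]
scene reader 0.78 [ 0.4484 -0.2841  0.1773]
scene reader 0.72 [ 0.5729 -0.2051  0.0013]
scene reader 0.58 [ 7.522e-01  1.487e-01 -2.000e-04]
scene pred [197.79314045 186.08236043] red nan nan 0<stdin>:10: RuntimeWarning: Mean of empty slice.
  ret = ret.dtype.type(ret / rcount)
```

>>> send_rows --series '[[[0, 0, 0], [-0.5, 0, -30], 1], [[0, 0, 0], [-0.5, 0, -60], 1], [[0, 0, 0], [-0.5, 0, -80], 1], [[0, 0, 0], [-0.5, 0, -92], 1], [[0, 0, 0], [-0.5, 0, -104], 1], [[0, 0, 0], [-0.5, 0, -116], 1], [[0, 0, 0], [-0.5, 0, -128], 1], [[0, 0, 0], [-0.5, 0, -140], 1], [[0, 0, 0], [-0.5, 0, -150], 1], [[0, 0, 0], [-0.5, 0, -150], 1]]'

```text
time_s: 22.78
eef_pos: [0.4458, -0.2881, 0.151]
eef_rot: [-0.0, 0.939, 0.345, -0.0]
wrist_force: [-0.3, 0.1, -3.2]
opening: 0.344
grasp_force: 60.2
```

>>> send_rows --series '[[[0, 0, 0], [0, 0, -2], 1], [[0, 0, 0], [0, 0, -4], 1], [[0, 0, 0], [0, 0, -6], 1], [[0, 0, 0], [0, 0, -8], 1], [[0, 0, 0], [0, 0, -8], 1], [[0, 0, 0], [0, 0, -8], 1]]'

```text
time_s: 23.52
eef_pos: [0.4463, -0.2887, 0.1441]
eef_rot: [0.001, 0.939, 0.345, 0.0]
wrist_force: [1.0, 0.2, -2.0]
opening: 0.344
grasp_force: 60.2
```

```bash
python3 - <<'E'
from h import *
o=telemetry.get_obs(); print(o['time_s'],o['eef_pos'],o['wrist_force'],o['torque'])
E
```

```text
23.525 [ 0.44626694 -0.28866134  0.14407328] [ 1.03394358  0.18310987 -2.04722484] [ 0.00341662 -0.00255615 -0.03091644]
```

Not yet on the rim (weight still carried), so I'll go down in 1 mm steps until the force turns upward.

>>> send_rows --series '[[[0, 0, 0], [0, 0, -1], 1], [[0, 0, 0], [0, 0, -2], 1], [[0, 0, 0], [0, 0, -2], 1], [[0, 0, 0], [0, 0, -2], 1]]'

```text
time_s: 24.02
eef_pos: [0.4463, -0.2887, 0.1423]
eef_rot: [0.001, 0.939, 0.345, 0.0]
wrist_force: [-2.0, 0.7, 1.3]
opening: 0.344
grasp_force: 60.7
```

>>> send_rows --series '[[[0, 0, 0], [0, 0, -0.5], 1], [[0, 0, 0], [0, 0, -0.5], 1], [[0, 0, 0], [0, 0, -0.5], 1]]'

```text
time_s: 24.4
eef_pos: [0.4463, -0.2887, 0.1423]
eef_rot: [0.001, 0.939, 0.345, 0.0]
wrist_force: [-2.9, 1.1, 6.2]
opening: 0.345
grasp_force: 61.4
```

The collar is seated on the rim: z is the same as before lifting and the force is now upward. Releasing, then rising straight up.

>>> send_rows --series '[[[0, 0, 0], [0, 0, 0], 0], [[0, 0, 0], [0, 0, 0], -0.5], [[0, 0, 0], [0, 0, 0], -1], [[0, 0, 0], [0, 0, 0], -1], [[0, 0, 0], [0, 0, 0], -1], [[0, 0, 0], [0, 0, 0], -1], [[0, 0, 0], [0, 0, 0], -1]]'

```text
time_s: 25.28
eef_pos: [0.4462, -0.2886, 0.1415]
eef_rot: [0.001, 0.939, 0.345, 0.0]
wrist_force: [0.0, 0.4, 0.0]
opening: 1.003
grasp_force: 0.0
```

>>> send_rows --series '[[[0, 0, 0], [0, 0, 15], -1], [[0, 0, 0], [0, 0, 40], -1], [[0, 0, 0], [0, 0, 75], -1], [[0, 0, 0], [0, 0, 115], -1], [[0, 0, 0], [0, 0, 150], -1], [[0, 0, 0], [0, 0, 150], -1], [[0, 0, 0], [0, 0, 150], -1]]'

```text
time_s: 26.15
eef_pos: [0.4461, -0.2884, 0.2916]
eef_rot: [0.001, 0.939, 0.345, 0.0]
wrist_force: [-0.0, 1.0, -1.5]
opening: 1.002
grasp_force: 0.0
```

```bash
python3 - <<'E'
from h import *
o=telemetry.get_obs(); print(o['time_s'],o['eef_pos'],o['wrist_force'],o['opening'])
for n in ['wrist','side']:
    c=camera(n)
    for t in ['reader','reader_grip']:
        for d in spotter.landmark_of(t,n)[:3]: print(n,t,d['conf'],np.round(d['xyz'],4))
    if n=='wrist':
        g=c['pixels'][170:230,280:350]; m=cv2.inRange(g,(0,80,0),(60,255,90)); ys,xs=np.nonzero(m); print('dot',xs.mean()+280,ys.mean()+170,ray(c,(xs.mean()+280,ys.mean()+170),.195))
w3=cv2.imread('pics/w3.png')[170:230,280:350,::-1]; ys,xs=np.nonzero(cv2.inRange(w3,(0,80,0),(60,255,90))); print('dot before',xs.mean()+280,ys.mean()+170)
E
```

```text
26.15 [ 0.44607388 -0.28843756  0.29161796] [-0.02808356  1.00469624 -1.46967687] 1.001758041192642
wrist reader 0.82 [ 0.4505 -0.2866  0.0132]
wrist reader 0.8 [ 0.5702 -0.2085  0.002 ]
wrist reader 0.69 [ 0.438  -0.4096 -0.0005]
wrist reader_grip 0.92 [ 0.4421 -0.287   0.1604]
wrist reader_grip 0.62 [ 0.4411 -0.4115  0.0978]
wrist reader_grip 0.61 [ 0.5753 -0.2055  0.0948]
dot 313.9113924050633 200.41772151898735 [ 0.44660995 -0.28826888  0.195     ]
side reader 0.98 [ 5.710e-01 -2.042e-01  2.000e-04]
side reader 0.81 [ 0.4438 -0.2885  0.0143]
side reader 0.59 [ 4.465e-01 -4.118e-01  2.000e-04]
side reader_grip 0.96 [ 0.4491 -0.2806  0.1607]
side reader_grip 0.75 [ 0.4404 -0.4105  0.0977]
side reader_grip 0.57 [ 0.5707 -0.2096  0.0977]
dot before 313.0875 200.5
```

The reader is upright and home: its top dot is where it was before the lift, and the origin is at z ≈ 0.014. The gripper is clear.

```bash
python3 -c "
from bench import ctrl; print(ctrl.hand_in())"
```

```text
the job is handed in; nothing more can be done
None
```

I pressed the reader squarely on the middle of the orange pack's code patch at about 5–7.5 N for over 3 s, then set it fully home and upright in its stand, released it and handed the job in at about 26 s.

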